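Recharge the wax pan and rotate the wax stock

ROBOT

A 6-joint arm with a two-finger parallel gripper is mounted at the origin on the work surface. World frame = base frame: x ahead of the robot, y to its left, z up, the work surface at z = 0. Lengths are in m, angles in rad, forces in N, time in s.
With the tool pointing down it reaches from about 0.275 to 1 m from the base axis. Payload 8.4 kg.
Tool frame: the origin (TCP) lies on the centre line of the jaws, within the pads' length; the fingertips stand 17 mm ahead of it and the grasp point (between the pads) lies 2 mm behind it (bot.tcp_to_tips is the z of the fingertips in the tool frame, in m); z points along the fingers, y is the line along which they close (so a half turn about z gives the same grasp; the last joint's range is limited). The gripper opens to 85 mm and grips with 20 to 120 N. Pads are 22 mm wide; open, the fingers measure 114 mm over their backs; the gripper's body (76 mm by 85 mm) begins 54 mm behind the grasp point. The pads swing forward as they close: fully open they stand 13 mm farther back than shut.
Start: joints at [-1.141, 0.353, 1.633, -0, 1.155, -0.002], TCP at [0.262, -0.568, 0.248] pointing down, gripper open.
Joint ranges: [-2.63, 2.63], [-0.92, 2.1], [0.06, 2.66], [-1.3, 4.44], [0, 2.69], [-3.02, 3.02]. Speed limits (rad/s): [2.22, 2.22, 2.79, 3.14, 3.14, 3.14].

INTERFACE

Orientations are given as a unit quaternion [x, y, z, w].
In Python, from workcell import bot, hand, kinematics, get_obs, vision, hand_in gives the robot as it stands. The module is installed in compiled form; this text tells all that it offers. Calls block until the motion is done:
- bot.reach(position, orientation): joint-space move of the TCP to a pose.
- bot.servo_line(position, ori=None, velocity=0.15): straight line of the TCP; ori=None keeps the orientation; velocity is the mean speed in m/s.
- bot.goto_joints(angles): joint-space move.
- hand.move_gripper(opening, strength=None): finger opening in m; strength is the grip in N (None keeps the last); returns when the fingers have stopped.
- bot.dwell(seconds).
- kinematics.solve_ik(position, orientation): joint angles nearest the present ones, or None.
- get_obs(): the state.
- vision.read_camera(name): name is "scene" or "top" or "wrist"; returns a dict with "frame" (384x512x3 uint8, red, green, blue), "intrinsics" (3x3 intrinsics, pixels), "dist" ([k1, k2, p1, p2, k3] as OpenCV has them; the pictures are not rectified), "view" (4x4, takes a point from world to camera coordinates). Camera axes: x right, y down, z forward; pixel columns grow to the right and rows downward; lengths in m; the calibration is good to about 2 mm. A picture is of the moment at which its call begins. There is no depth.
A pose or a line that the arm cannot do raises bot.IKError and nothing moves.
- hand_in(): hands the job in; it is judged then, once.
The state is a dict: "time_s": time; "joint_pos": joint angles; "joint_vel": joint speeds; "joint_efforts": joint torques, N m; "position": TCP position; "orientation": TCP orientation; "wrist_force": force on the tool from outside, world axes, zero at the start; "ft_torque": the same for the moment, N m; "gripper_width": finger opening in m; "grip_force": force on a finger pad.
Only numpy, scipy, OpenCV 4.12 (cv2) and the standard library are available. Lean on these libraries where they do the work, as an engineer would, in place of code of your own. Each camera call takes 0.05 s, during which the arm holds its last target. There are 200 camera calls.

TASK

Recharge the wax pan: without ever lifting it off the hob, slide it sideways from the hot place (three rings) to the rest place (single ring), then take the two oldest wax blocks one after the other from the low front end of the sloped lane and lay them in the pan, and then slide the loaded pan back, centred on the hot place. Also restock the lane: put every new block from the cardboard sheet lengthwise into the lane behind the old block that is left, so that they all run down to the front stop in one row. Leave the bowls, bottles and clay pot where they are.

Things in the scene. Friction and masses are not known exactly. Their poses are not given: they have to be found in the camera images.
- hob: fixed two-place table hob with a flat glass top; 250 mm (x) by 400 mm (y), top surface 40 mm above the origin, which is the centre of its underside; its two marked places lie side by side along its y, 190 mm apart
- hot_zone: hot place: flat mark of three concentric grey rings, outer diameter 176 mm, on the hob's glass; origin at its centre on the glass
- rest_zone: rest place: flat mark of one single grey ring, diameter 176 mm, on the hob's glass; origin at its centre on the glass (left or right of the hot place)
- pan: loose open aluminium wax pan, about 0.5 kg; base diameter 160 mm, outer diameter 178 mm at the rim, wall 4 mm, 55 mm high, inner floor 5 mm above the underside; origin at the centre of its underside, z up. A straight black handle 18 mm wide and 14 mm high, its middle 45 mm above the underside, runs out along the pan's -x (towards the robot) from the wall to 190 mm from the pan's axis
- pan_grip (a point): middle of the pan handle's free length, 140 mm from the pan's axis (pan frame -140, 0, 45 mm)
- lane: fixed sloped stock lane of grey board on a 340 x 90 mm base plate; origin at the centre of the base's underside; its low front end with the stop faces -x (the robot), it rises to +x
- track: the lane's slippery floor, tilted 0.25 rad: origin on its centre line at the inner face of the front stop (low end); x up the slope, y across, z square to the floor. 330 mm long, open at the top end, 48 mm wide between side rails 12 mm high, 5 mm thick; front stop 30 mm high. Blocks lie lengthwise in a row (room for five); one let go on it slides down to the stop or the block ahead
- old1: oldest wax block 60 x 40 x 40 mm (about 90 g, plain with a paper band), origin at its centre, x axis along its 60 mm length; starts first in the lane, against the front stop
- old2: second oldest wax block 60 x 40 x 40 mm (about 90 g, plain with a paper band), origin at its centre, x axis along its 60 mm length; starts second in the lane
- old3: third wax block 60 x 40 x 40 mm (about 90 g, plain with a paper band), origin at its centre, x axis along its 60 mm length; starts third in the lane and stays in it
- new1: new wax block 60 x 40 x 40 mm (about 90 g, plain with a paper band), origin at its centre, x axis along its 60 mm length; starts lying flat on the cardboard sheet between hob and lane (may be absent)
- new2: new wax block 60 x 40 x 40 mm (about 90 g, plain with a paper band), origin at its centre, x axis along its 60 mm length; starts lying flat on the cardboard sheet between hob and lane (may be absent)
- new3: new wax block 60 x 40 x 40 mm (about 90 g, plain with a paper band), origin at its centre, x axis along its 60 mm length; starts lying flat on the cardboard sheet between hob and lane (may be absent)
- new4: new wax block 60 x 40 x 40 mm (about 90 g, plain with a paper band), origin at its centre, x axis along its 60 mm length; starts lying flat on the cardboard sheet between hob and lane (may be absent)
- yellow_bowl: bystander: bowl 150 mm wide, 65 mm high, behind the work area; origin under its centre
- grey_bowl: bystander: bowl 140 mm wide, 60 mm high, right of the hob; origin under its centre
- drink_a: bystander: drink bottle 58 mm wide, 165 mm high, left of the lane; origin under its centre
- drink_b: bystander: drink bottle 58 mm wide, 165 mm high, left of the lane; origin under its centre
- clay_pot: bystander: closed terracotta pot 72 mm wide, 55 mm high, behind the cardboard sheet; origin under its centre
Mind the look-alikes: they are no part of the job. Leave any green or purple look-alike of the old2 alone. Leave any turquoise look-alike of the old1 alone.

How it is judged:
By the outcome, as a careful person would: the job done as asked, in the order asked, and still so for the second after the job is handed in, with the robot touching nothing.
Of new1, new2, new3, new4 only 2 to 4 are there at a start; the rules pass over those that are not, and their reading is None.
At some moment in a run one of pan may be knocked a few centimetres aside while the robot is not near it.
Once in a run the grip may slacken for a moment while it holds something.
It also fails if it takes over 210 s, if anything falls off the work surface, if the arm or the gripper's body presses on something with over 40 N, if the wrist force passes 120 N, or if a joint passes its speed limit or range.

## Working session

There is one attempt and no reset: what is moved stays moved. The work goes in short steps, each a Python script; the robot and the scene stay as the last script left them, time stands still between calls to the robot, and variables do not carry over. Pictures are saved under pics/ and viewed, at most 14 in all, crops included, and the job is handed in when it is done.

```bash
mkdir -p pics; ls; python3 - <<'E'
from workcell import bot, hand, kinematics, get_obs, vision
import cv2,numpy as np
for n in ["scene","top","wrist"]:
    d=vision.read_camera(n); cv2.imwrite(f"pics/{n}0.png",cv2.resize(d["frame"][:,:,::-1],(800,600),interpolation=cv2.INTER_CUBIC)); cv2.imwrite(f"pics/raw_{n}0.png",d["frame"][:,:,::-1])
    np.savez(f"cal_{n}.npz",K=d["intrinsics"],D=d["dist"],V=d["view"])
    print(n,np.round(d["intrinsics"],1).tolist(),d["dist"],np.round(d["view"],3).tolist())
o=get_obs();print(o)
E
```

```text
pics
scene [[411.4, 0.0, 247.0], [0.0, 411.4, 194.4], [0.0, 0.0, 1.0]] [-0.11591693  0.          0.          0.          0.        ] [[-0.35, 0.937, 0.017, 0.157], [0.615, 0.244, -0.75, -0.245], [-0.706, -0.252, -0.662, 1.619], [0.0, 0.0, 0.0, 1.0]]
top [[387.4, 0.0, 245.6], [0.0, 387.4, 191.0], [0.0, 0.0, 1.0]] [-0.12045914  0.          0.          0.          0.        ] [[-0.009, -1.0, -0.02, 0.01], [-0.997, 0.011, -0.074, 0.486], [0.074, 0.019, -0.997, 1.401], [0.0, 0.0, 0.0, 1.0]]
wrist [[335.3, 0.0, 249.2], [0.0, 335.3, 187.3], [0.0, 0.0, 1.0]] [-0.05346207  0.          0.          0.          0.        ] [[0.419, -0.908, -0.002, -0.623], [-0.859, -0.397, 0.323, -0.041], [-0.294, -0.133, -0.947, 0.383], [0.0, 0.0, 0.0, 1.0]]
{'time_s': 0.15, 'joint_pos': array([-1.14138012e+00,  3.53523026e-01,  1.63393766e+00, -8.30740775e-06,
        1.15517038e+00, -2.36555483e-03]), 'joint_vel': array([-0.00093024, -0.00166883, -0.00204906, -0.00044387,  0.00135391,
       -0.00032245]), 'joint_efforts': array([-1.85513577e-04, -6.05637503e+01, -3.42337596e+01, -4.99272005e-05,
        6.15699726e-03, -1.65873502e-05]), 'position': array([ 0.26143876, -0.56733654,  0.24772388]), 'orientation': array([ 9.76785448e-01,  2.14219325e-01, -1.13736020e-04, -5.06609658e-04]), 'wrist_force': array([ 0.90827227,  0.20636687, -0.97562928]), 'ft_torque': array([ 0.01941544, -0.0284998 , -0.02354859]), 'grip_force': 0.0, 'gripper_width': 0.0850779468704783}
```

View pics/top0.png

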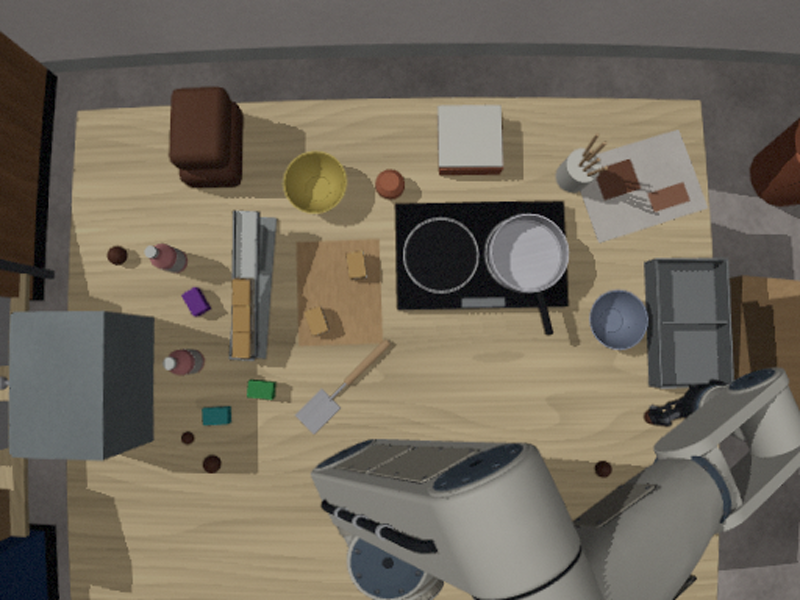

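View pics/scene0.png

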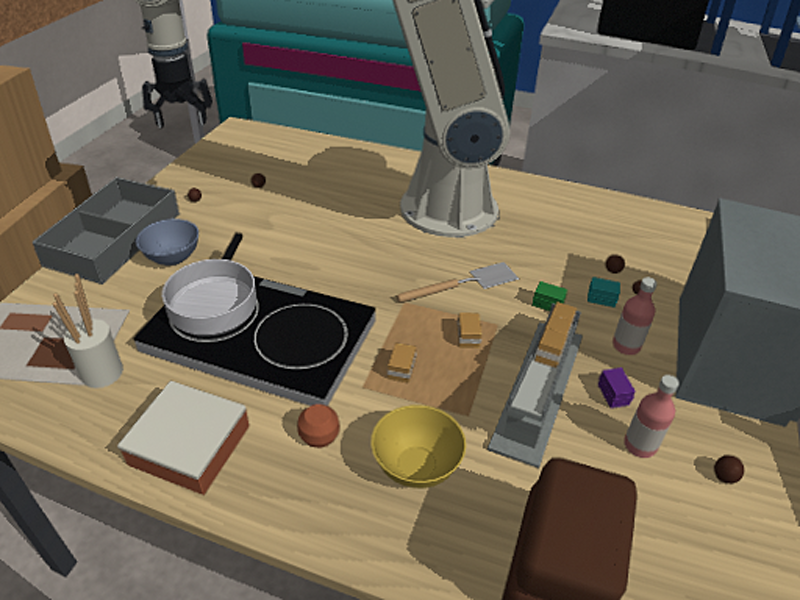

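The top view (800 px wide) shows the pan on the right-hand hot place at (527,253), the rest ring at (441,255), three old blocks in the lane at (241,278–358) and two new blocks at (357,265) and (316,320). Next I'll measure them.

```bash
cat > h.py <<'E'
import numpy as np, cv2
from workcell import bot, hand, kinematics, get_obs, vision, hand_in
from scipy.spatial.transform import Rotation as R
def shot(n):
    return vision.read_camera(n)
def ray(d,px):
    u=cv2.undistortPoints(np.array(px,float).reshape(-1,1,2),d["intrinsics"],np.array(d["dist"])).reshape(-1,2)
    V=d["view"]; Rm=V[:3,:3]; c=-Rm.T@V[:3,3]
    return c,np.c_[u,np.ones(len(u))]@Rm
def onz(d,px,z):
    c,r=ray(d,px); return c+r*((z-c[2])/r[:,2])[:,None]
def proj(d,P):
    V=d["view"]; return cv2.projectPoints(np.array(P,float).reshape(-1,1,3),cv2.Rodrigues(V[:3,:3])[0],V[:3,3],d["intrinsics"],np.array(d["dist"]))[0].reshape(-1,2)
def tri(d1,p1,d2,p2):
    c1,r1=ray(d1,[p1]);c2,r2=ray(d2,[p2]);r1=r1[0];r2=r2[0]
    t=np.linalg.lstsq(np.c_[r1,-r2],c2-c1,rcond=None)[0]
    a=c1+t[0]*r1;b=c2+t[1]*r2
    return (a+b)/2,np.linalg.norm(a-b)
def save(d,name,box=None,s=1):
    f=d["frame"][:,:,::-1]
    if box: f=f[box[1]:box[3],box[0]:box[2]]
    cv2.imwrite("pics/"+name,cv2.resize(f,None,fx=s,fy=s,interpolation=cv2.INTER_CUBIC))
def hsv(d): return cv2.cvtColor(d["frame"],cv2.COLOR_RGB2HSV)
def blobs(m,amin=30):
    cs,_=cv2.findContours(m.astype(np.uint8),cv2.RETR_EXTERNAL,cv2.CHAIN_APPROX_NONE)
    return [c for c in cs if cv2.contourArea(c)>amin]
E
python3 - <<'E'
from h import *
d=shot("top"); s=shot("scene")
save(d,"crop1.png",(130,120,260,250),4.5)
save(s,"crop2.png",(220,180,390,310),4.5)
H=hsv(d)
for p in [(357,262),(316,318),(241,292),(241,315),(241,345),(320,270),(440,250),(545,320),(525,250)]:
    u=(int(p[0]*.64),int(p[1]*.64)); print(p,u,H[u[1],u[0]])
E
```

```text
(357, 262) (228, 167) [ 18 122 157]
(316, 318) (202, 203) [ 18 120 157]
(241, 292) (154, 186) [ 19 122 151]
(241, 315) (154, 201) [ 18 125 151]
(241, 345) (154, 220) [ 18 127 149]
(320, 270) (204, 172) [ 16 100 150]
(440, 250) (281, 160) [100  59  26]
(545, 320) (348, 204) [90 29 26]
(525, 250) (336, 160) [120   8 168]
```

View pics/crop1.png

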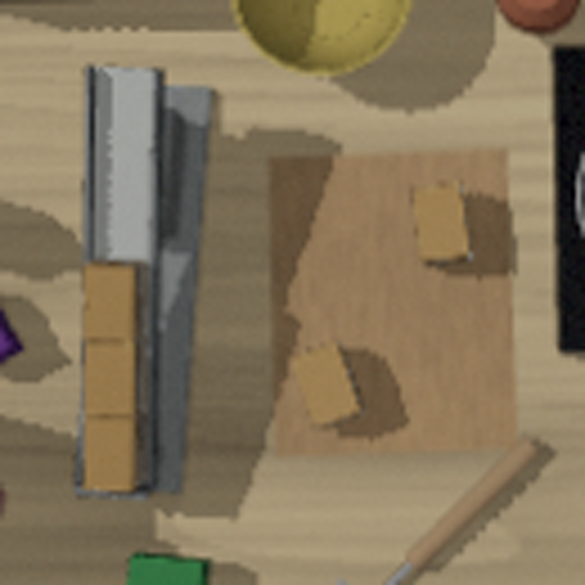

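View pics/crop2.png

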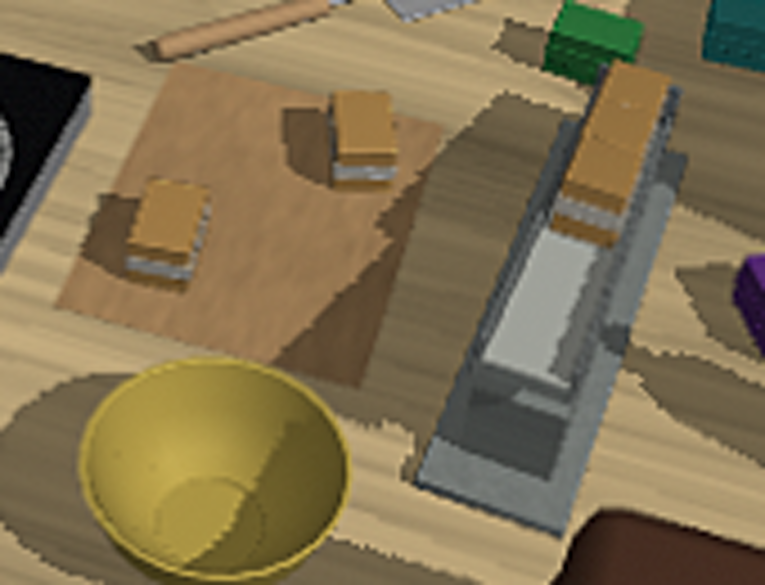

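Both views agree: two new blocks on the sheet, and three old ones in the lane with their end at about crop row 264. Now the coordinates.

```bash
python3 - <<'E'
from h import *
d=shot("top"); s=shot("scene"); H=hsv(d)
T=lambda x,y:(130+x/4.5-.4,120+y/4.5-.4); S=lambda x,y:(220+x/4.5-.4,180+y/4.5-.4)
for n,a,b in [("old3 back L",(85,263),(622,212)),("old3 back R",(136,264),(555,197)),("trackend L",(92,67),(572,387)),("trackend R",(158,68),(484,362)),("base back R",(213,88),(418,483))]:
    p,e=tri(d,T(*a),s,S(*b)); print(n,np.round(p,4),round(e,4))
e=onz(d,[T(213,88),T(182,493)],.005); print("base edge",e.round(4),np.arctan2(*(e[0]-e[1])[[1,0]]), np.linalg.norm(e[0]-e[1]))
# new blocks + lane blocks
m=((H[...,0]>=17)&(H[...,0]<=20)&(H[...,1]>=111)&(H[...,2]>=135)); m[:,:140]=0;m[:,250:]=0;m[:150]=0;m[232:]=0
m=cv2.morphologyEx(m.astype(np.uint8),cv2.MORPH_OPEN,np.ones((3,3)))
for c in blobs(m,60):
    r=cv2.minAreaRect(c); q=cv2.boxPoints(r); P=onz(d,q,.041)
    L=[np.linalg.norm(P[i]-P[(i+1)%4]) for i in range(2)]
    print("blk",np.round(r[0],1),P.mean(0).round(4),np.round(L,4),[round(float(np.arctan2(*(P[i+1]-P[i])[[1,0]])),3) for i in range(2)])
# hob
k=H[...,2]<60; k[:125]=0;k[200:]=0;k[:,:245]=0;k[:,375:]=0
c=cv2.convexHull(max(blobs(cv2.morphologyEx(k.astype(np.uint8),cv2.MORPH_OPEN,np.ones((5,5)))),key=cv2.contourArea)); q=cv2.boxPoints(cv2.minAreaRect(c)); P=onz(d,q,.04)
print("hob",P.round(4).tolist(),P.mean(0).round(4),[np.linalg.norm(P[i]-P[(i+1)%4]).round(4) for i in range(2)])
# rest ring
g=(H[...,2]>60); g[:,:257]=0; g[:,309:]=0; g[:136]=0; g[190:]=0
ys,xs=np.nonzero(g); P=onz(d,np.c_[xs,ys],.04)[:,:2]; A=np.c_[2*P,np.ones(len(P))]
for _ in range(3):
    x=np.linalg.lstsq(A,(P**2).sum(1),rcond=None)[0]; rr=np.sqrt(x[2]+x[0]**2+x[1]**2); e=abs(np.hypot(*(P-x[:2]).T)-rr); A=A[e<.008];P=P[e<.008]
print("ring",x[:2],rr,len(P))
save(d,"crop3.png",(250,110,380,240),4.5)
E
```

```text
old3 back L [0.5287 0.3436 0.1031] 0.0015
old3 back R [0.5277 0.3036 0.1003] 0.0009
trackend L [0.6809 0.3383 0.1136] 0.0033
trackend R [0.6792 0.2884 0.111 ] 0.0067
base back R [ 6.860e-01  2.674e-01 -2.000e-04] 0.0075
base edge [[0.6858 0.2627 0.005 ]
 [0.3483 0.2868 0.005 ]] -0.07145926160616353 0.3383329565873764
blk [153.5 220.5] [0.3807 0.34   0.041 ] [0.0333 0.0543] [-1.577, -3.138]
blk [201.4 204.7] [0.4366 0.1648 0.041 ] [0.0378 0.0584] [-1.259, -2.822]
blk [153.5 203.5] [0.4424 0.3403 0.041 ] [0.0334 0.0545] [-1.58, -3.136]
blk [153.5 186.5] [0.5045 0.3408 0.041 ] [0.0335 0.0549] [-1.584, -3.133]
blk [227.5 168.5] [0.5669 0.0698 0.041 ] [0.04   0.0548] [-1.584, 3.135]
hob [[0.6667, -0.0493, 0.04], [0.6651, -0.2098, 0.04], [0.504, -0.2061, 0.04], [0.5056, -0.0473, 0.04]] [ 0.5853 -0.1281  0.04  ] [np.float64(0.1605), np.float64(0.1611)]
ring [ 0.58548443 -0.12723145] 0.08573073665191222 283
```

View pics/crop3.png

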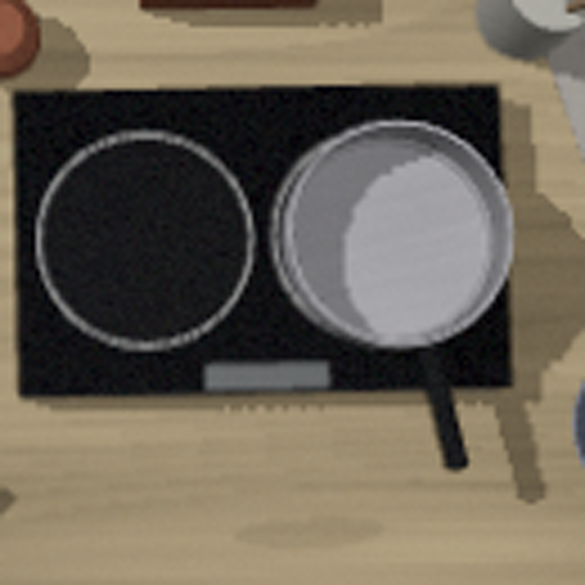

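Crop 3 shows the rest ring centred near (146,240), the pan rim near (399,233), and the handle running from (432,350) to (456,467). The lane fits give consistent values: stop at about (0.364, 0.335), floor height 0.018, yaw −0.07. Next, the pan.

```bash
cat >> h.py <<'E'
from scipy.optimize import least_squares
def circ(P,r=None):
    f=(lambda x:np.hypot(*(P[:,:2]-x[:2]).T)-(x[2] if r is None else r))
    x0=[*P[:,:2].mean(0)]+([.09] if r is None else [])
    return least_squares(f,x0,loss="soft_l1",f_scale=.001).x
def pan(d,near=None,zr=.095):
    H=hsv(d); m=((H[...,1]<45)&(H[...,2]>70)).astype(np.uint8)
    m[:115]=0;m[205:]=0;m[:,248:][:, :0]=0;m[:,:248]=0;m[:,368:]=0
    m=cv2.morphologyEx(m,cv2.MORPH_OPEN,np.ones((3,3)))
    c=max(blobs(m),key=lambda c:cv2.contourArea(cv2.convexHull(c)))
    h=np.array(c).reshape(-1,2)+0.0
    hh=cv2.convexHull(c); mask=np.zeros(m.shape,np.uint8); cv2.drawContours(mask,[hh],-1,1,-1)
    q=max(blobs(mask),key=cv2.contourArea).reshape(-1,2)
    P=onz(d,q,zr); c0=circ(P,.0885); cf=circ(P)
    # handle: dark px beyond hob front edge, in front of pan
    k=(H[...,2]<55).astype(np.uint8); ys,xs=np.nonzero(k); W=onz(d,np.c_[xs,ys],.092)
    r=np.hypot(*(W[:,:2]-c0).T); s=(r>.12)&(r<.2)&(W[:,0]<.452)&(abs(W[:,1]-c0[1])<.11)
    hp=W[s,:2]; v=c0-hp.mean(0)
    return c0,cf,np.arctan2(v[1],v[0]),hp.mean(0),s.sum(),r[s].max()
E
python3 - <<'E'
from h import *
d=shot("top"); C=lambda x,y:(250+x/4.5-.4,110+y/4.5-.4)
P=onz(d,[C(14,92),C(498,86),C(511,385),C(20,397)],.04)
print("hob",P.round(4).tolist(),P.mean(0),[np.linalg.norm(P[i]-P[(i+1)%4]).round(4) for i in range(4)])
print("pan",pan(d))
t=np.linspace(0,2*np.pi,24,endpoint=False)
print("rest pts",circ(onz(d,[C(37,243),C(255,240),C(146,131),C(146,350)],.04)))
o=np.array([.364,.3353,.018]);Rt=R.from_euler("zy",[-.07,-.25]).as_matrix()
for n,s_ in (("old1",.03),("old2",.09),("old3",.15)):
    p=o+Rt@[s_,0,.04]; print(n,p,proj(d,[p]))
print([n for n in ((153.5,220.5),(153.5,203.5),(153.5,186.5))], getattr(bot,'tcp_to_tips'))
E
```

```text
hob [[0.7078, -0.0231, 0.04], [0.7098, -0.4191, 0.04], [0.4649, -0.4208, 0.04], [0.4595, -0.0253, 0.04]] [ 0.58551211 -0.22207791  0.04      ] [np.float64(0.396), np.float64(0.2449), np.float64(0.3955), np.float64(0.2482)]
pan (array([ 0.58020804, -0.31801076]), array([ 0.58009289, -0.31716516,  0.09125122]), np.float64(0.2421679513145014), array([ 0.42442846, -0.35649077]), np.int64(71), np.float64(0.1869683074871434))
rest pts [ 0.58525741 -0.12818744  0.08847697]
old1 [0.38310003 0.33320171 0.06416044] [[153.70400406 219.81369711]]
old2 [0.4410924  0.32900514 0.07896832] [[153.89105422 203.38376963]]
old3 [0.49908477 0.32480857 0.09377621] [[154.12284324 186.67940763]]
[(153.5, 220.5), (153.5, 203.5), (153.5, 186.5)] 0.017
```

```bash
cat >> h.py <<'E'
REST=np.array([.585,-.1275]);HOT=np.array([.5868,-.3175])
O=np.array([.3635,.336,.018]);RT=R.from_euler("zy",[-.07,-.25])
def down(yaw,q0=None):
    return R.from_euler("z",yaw)*R.from_euler("x",np.pi)
def best(p,rot):
    "of the two equal grasps the one with the smaller wrist turn"
    c=[]
    for r in (rot,rot*R.from_euler("z",np.pi)):
        j=kinematics.solve_ik(list(p),r.as_quat().tolist())
        if j is not None: c.append((abs(j[5]),r.as_quat().tolist()))
    return min(c)[1]
def st(t=""):
    o=get_obs(); print(t,"t%.1f"%o["time_s"],o["position"].round(4),"w%.4f g%.1f"%(o["gripper_width"],o["grip_force"]),"F",o["wrist_force"].round(1)); return o
def drag(goal):
    "grip the pan handle, slide pan centre to goal, let go"
    d=shot("top"); c,cf,a,hp,n,rm=pan(d); print("pan",c,cf,a,n,rm)
    u=np.array([np.cos(a),np.sin(a)]); g=c-.14*u
    p=np.array([*g,.083]); q=best(p,down(a)); up=p+[0,0,.1]
    hand.move_gripper(.045,60); bot.reach(up.tolist(),q); bot.servo_line(p.tolist(),velocity=.12)
    hand.move_gripper(0,60); st("gripped")
    t=p.copy(); t[:2]+=goal-c
    bot.servo_line(t.tolist(),velocity=.08); st("dragged"); return p,t,q
E
python3 - <<'E'
from h import *
drag(REST)
bot.dwell(.2);d=shot("top"); print(pan(d)[:3]); save(d,"crop4.png",(250,110,380,240),4.5)
E
```

```text
pan [ 0.58027511 -0.31817488] [ 0.58005895 -0.31720128  0.09129832] 0.24107498500849103 71 0.18698889961171086
gripped t3.4 [ 0.4447 -0.352   0.0838] w0.0169 g59.4 F [-1.5  0.6  5.5]
dragged t5.9 [ 0.4501 -0.1616  0.0837] w0.0173 g59.5 F [ 0.2 -5.9  6.1]
(array([ 0.52808006, -0.17218518]), array([ 0.55188006, -0.16778293,  0.1253986 ]), np.float64(0.1888101039276148))
```

View pics/crop4.png

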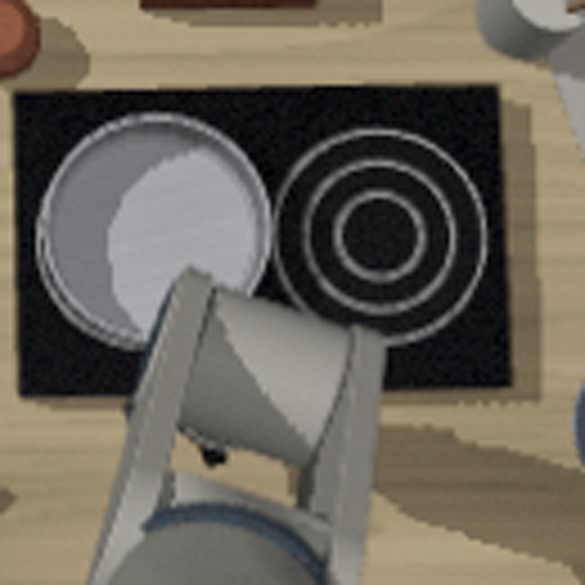

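The pan sits on the rest place at crop (153,230) and the three hot rings are visible at (381,237). Release, re-measure, then fetch old1.

```bash
cat >> h.py <<'E'
def tp(s,h,y=0): return O+RT.apply([s,y,h])
QT=RT*R.from_euler("x",np.pi)
def lift(z,v=.3):
    p=get_obs()["position"].copy(); p[2]=z; bot.servo_line(p.tolist(),velocity=v)
def take(s=.03,h=.034):
    p=tp(s,h); q=best(p,QT); hand.move_gripper(.058,60)
    bot.reach(tp(s,h+.09).tolist(),q); bot.servo_line(p.tolist(),velocity=.12)
    hand.move_gripper(0,60); st("grip"); bot.servo_line(tp(s,h+.07).tolist(),velocity=.12); lift(.22); return st("lifted")
def lay(x,y,yaw,z):
    p=np.array([x,y,z]); q=best(p,down(yaw)); bot.reach([x,y,z+.1],q); o=st("above")
    bot.servo_line(p.tolist(),velocity=.1); st("at"); hand.move_gripper(.058,60); lift(z+.12); st("laid")
E
python3 - <<'E'
from h import *
hand.move_gripper(.045,60); lift(.2); 
q=best([.35,.15,.35],down(1.57)); bot.reach([.35,.15,.35],q)
d=shot("top"); print(pan(d)); C=lambda x,y:(250+x/4.5-.4,110+y/4.5-.4)
print("hot",circ(onz(d,[C(275,238),C(487,236),C(382,130),C(380,346)],.04)),circ(onz(d,[C(335,238),C(426,236),C(382,191),C(380,282)],.04)))
w=shot("wrist"); save(w,"wrist1.png",None,1.5); save(d,"top2.png")
E
```

```text
(array([ 0.58515298, -0.1303013 ]), array([ 0.58455216, -0.13044005,  0.09104119]), np.float64(0.24406017280520179), array([ 0.4290883, -0.1691652]), np.int64(70), np.float64(0.1860366620825742))
hot [ 0.58552486 -0.31870145  0.08728264] [ 0.58632236 -0.31799923  0.03712253]
```

View pics/wrist1.png

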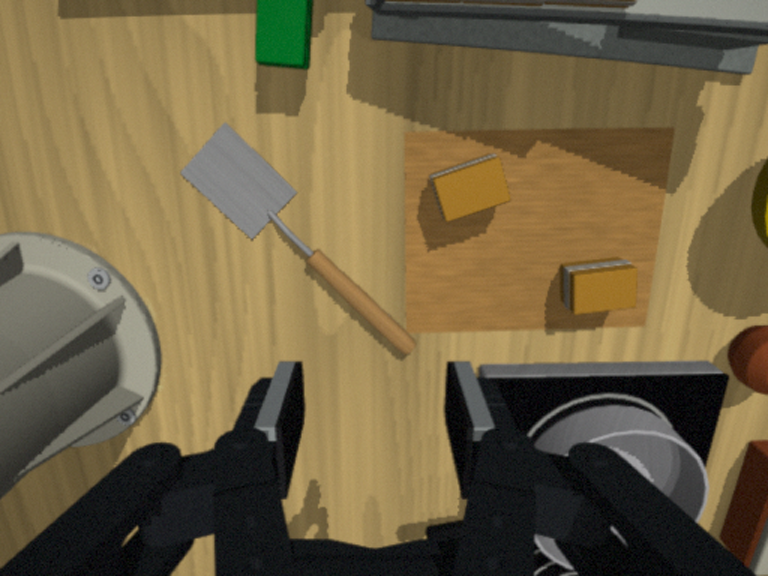

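The wrist view shows both new blocks clearly, at (470,190) and (603,288), and the pan is released on the rest place. Taking old1 now.

```bash
python3 - <<'E'
from h import *
o=take()
if o["gripper_width"]>.03:
    c,cf,a,*_=pan(shot("top")); print(c,a)
    np.save("c.npy",c)
    lay(c[0],c[1]+.034,np.pi/2,.081)
d=shot("top"); save(d,"crop5.png",(130,110,380,250),3.2)
E
```

```text
grip t11.0 [0.3843 0.3339 0.059 ] w0.0559 g64.5 F [ 1.1 -0.7  3.8]
lifted t12.2 [0.3668 0.3337 0.2201] w0.0384 g66.3 F [-0.4 -0.2 -0.3]
[ 0.58558799 -0.13058537] 0.24241923583290234
above t14.0 [ 0.5855 -0.0956  0.1809] w0.0385 g66.3 F [ 0.1  0.6 -0.6]
at t15.2 [ 0.5858 -0.0966  0.0827] w0.0383 g80.0 F [-7.2  0.9 22.9]
laid t16.1 [ 0.5857 -0.0965  0.2017] w0.0583 g0.0 F [-0.1 -0.1 -0.3]
```

View pics/crop5.png

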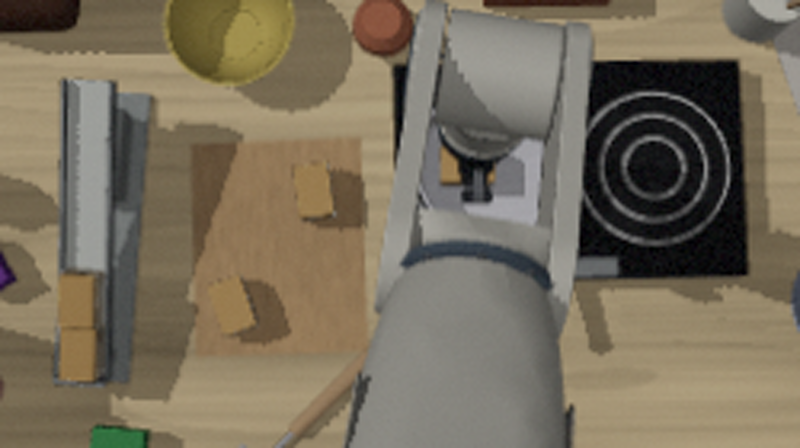

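Old1 is in the pan and the row has slid down the lane. The grip first caught on the rails, with the width stuck at 0.056, so the tips need to sit a few mm higher. I'll also add a force-guarded descent for laying blocks.

```bash
cat >> h.py <<'E'
def soft(dirn,n=12,step=.0015,thr=4):
    f0=get_obs()["wrist_force"].copy(); d=np.array(dirn,float)
    for i in range(n):
        o=get_obs()
        if np.dot(o["wrist_force"]-f0,-d)>thr: break
        bot.servo_line((o["position"]+step*d if i==0 else last+step*d).tolist(),velocity=.03); last=(o["position"]+step*d if i==0 else last+step*d)
    st("touch%d"%i)
def lay(x,y,yaw,z):
    p=np.array([x,y,z+.006]); q=best(p,down(yaw)); bot.reach([x,y,z+.1],q); st("above")
    bot.servo_line(p.tolist(),velocity=.1); soft([0,0,-1]); hand.move_gripper(.058,60); lift(z+.12); st("laid")
E
python3 - <<'E'
from h import *
bot.reach([.35,.15,.35],best([.35,.15,.35],down(1.57)))
d=shot("top"); c,cf,a,*_=pan(d); print(c,a); save(d,"crop6.png",(250,110,380,240),4.5)
o=take(h=.041)
if o["gripper_width"]>.03:
    lay(c[0],c[1]-.034,np.pi/2,.086)
bot.reach([.35,.15,.35],best([.35,.15,.35],down(1.57)))
d=shot("top");c,cf,a,*_=pan(d); print(c,a); save(d,"crop7.png",(130,110,380,250),3.2)
E
```

```text
[ 0.5854055  -0.13054067] 0.24296042527904785
grip t20.0 [0.3808 0.3285 0.0657] w0.0424 g69.4 F [ -8.2 -23.1  35.7]
lifted t21.2 [0.3654 0.3339 0.2202] w0.0394 g63.3 F [-0.4 -0.3 -0.5]
above t23.1 [ 0.5854 -0.1635  0.186 ] w0.0392 g63.3 F [ 0.5  0.6 -0.4]
touch11 t27.2 [ 0.5858 -0.1647  0.0745] w0.0391 g63.3 F [-1.  -0.1 -0.7]
laid t28.1 [ 0.5861 -0.1647  0.2068] w0.0580 g0.0 F [ 0.1  0.2 -0.8]
[ 0.58530202 -0.13041613] 0.24386559933045476
```

View pics/crop7.png

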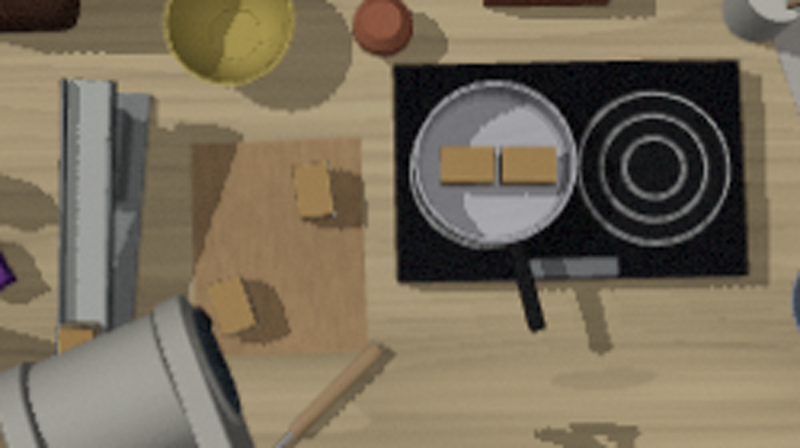

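Both blocks lie in the pan at crop (468,165) and (530,165), with old3 at the stop. Sliding the pan back now, then looking at the lane again because the rail height seems off.

```bash
python3 - <<'E'
from h import *
p,t,q=drag(np.array([.5862,-.320]))
bot.dwell(.2); hand.move_gripper(.045,60); lift(.2); bot.reach([.3,-.35,.4],best([.3,-.35,.4],down(.3)))
d=shot("top"); s=shot("scene"); print(pan(d))
a=d["frame"][130:240,135:245,::-1]; b=s["frame"][185:305,310:410,::-1]
a=cv2.resize(a,(400,400*110//110),interpolation=cv2.INTER_CUBIC); b=cv2.resize(b,(400,480),interpolation=cv2.INTER_CUBIC)
o=np.zeros((480,800,3),np.uint8); o[:400,:400]=a;o[:,400:]=b; cv2.imwrite("pics/pair.png",o)
save(d,"crop8.png",(250,110,380,240),4.5)
E
```

```text
pan [ 0.58530202 -0.13041613] [ 0.58464332 -0.13045084  0.09120804] 0.24386559933045476 69 0.18614963259565198
gripped t32.8 [ 0.4498 -0.1643  0.0837] w0.0172 g58.4 F [-1.9  0.9  6.2]
dragged t35.3 [ 0.4504 -0.3529  0.0835] w0.0166 g58.6 F [0.3 6.7 5.5]
(array([ 0.58539953, -0.31573575]), array([ 0.58428486, -0.31504278,  0.09189137]), np.float64(0.27781491893725335), array([ 0.42822611, -0.36056005]), np.int64(61), np.float64(0.18596750646084223))
```

View pics/pair.png

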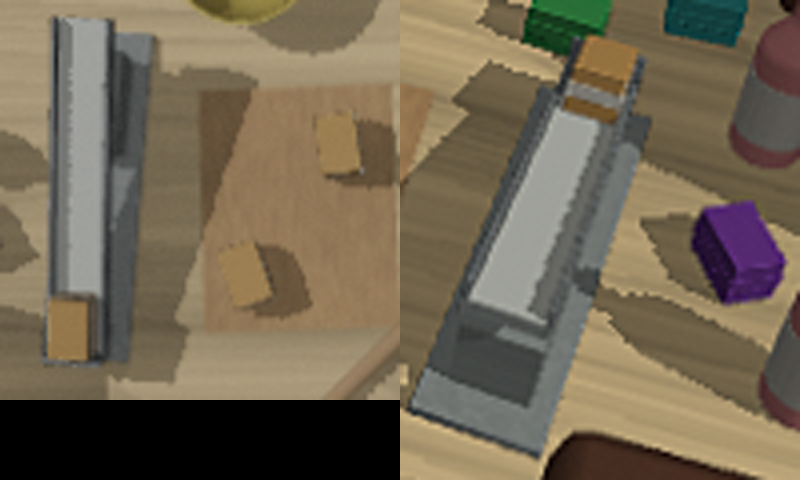

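View pics/crop8.png

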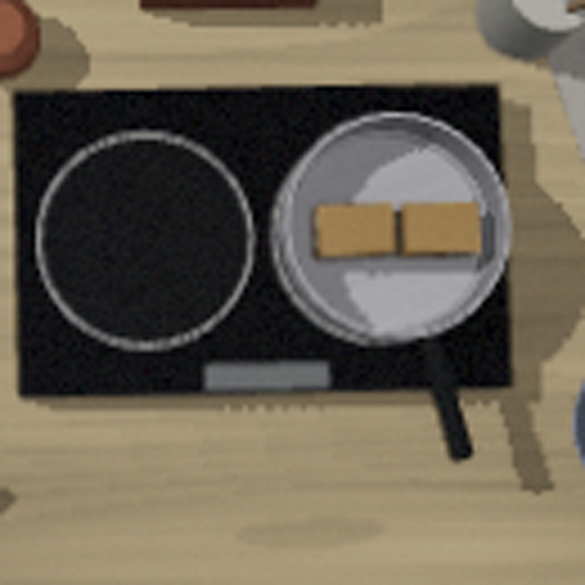

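The pan is loaded and back on the hot place, within a few mm. The lane holds only old3, at the stop. I'll touch-probe the lane floor and rails with closed fingers to fix its height and centre line.

```bash
cat >> h.py <<'E'
def probe(dirn,n=16,step=.0015,thr=4):
    f0=get_obs()["wrist_force"].copy(); d=np.array(dirn,float); p=get_obs()["position"].copy()
    for i in range(n):
        p=p+step*d; bot.servo_line(p.tolist(),velocity=.04)
        if np.dot(get_obs()["wrist_force"]-f0,-d)>thr: break
    else: print("no contact")
    return RT.inv().apply(get_obs()["position"]-O)
E
python3 - <<'E'
from h import *
d=shot("top"); C=lambda x,y:(250+x/4.5-.4,110+y/4.5-.4)
print("rim ctr now",onz(d,[C(392.5,229.5)],.095))
q=best(tp(.12,.03),QT); ax=RT.apply(np.eye(3))
hand.move_gripper(0,60)
for s in (.12,.27):
    if s==.12: bot.reach(tp(s,.13).tolist(),q)
    else: bot.servo_line(tp(s,.06).tolist(),velocity=.15)
    bot.servo_line(tp(s,.037).tolist(),velocity=.1)
    f=probe(-ax[2]); print(s,"floor: tcp h",f)
    h=f[2]+.003; bot.servo_line(tp(s,h).tolist(),velocity=.05)
    a=probe(ax[1],10); bot.servo_line(tp(s,h).tolist(),velocity=.05); b=probe(-ax[1],10); bot.servo_line(tp(s,h).tolist(),velocity=.05)
    print("rails",a,b,"mid",(a[1]+b[1])/2); bot.servo_line(tp(s,h+.05).tolist(),velocity=.15)
st()
E
```

```text
rim ctr now [[ 0.58350931 -0.31582827  0.095     ]]
0.12 floor: tcp h [0.12047195 0.00039483 0.03430614]
rails [0.11988101 0.01235493 0.03729346] [ 0.12093919 -0.01188617  0.03782634] mid 0.00023437877027147544
0.27 floor: tcp h [ 2.69302797e-01 -1.34843426e-04  3.44563527e-02]
rails [0.2699422  0.01238361 0.03737654] [ 0.27041196 -0.01150555  0.0377802 ] mid 0.00043903143304743503
 t56.4 [0.6029 0.3171 0.1697] w0.0001 g0.0 F [ 0.5  0.6 -0.5]
```

Floor and centre line are now pinned: y mid is within 0.4 mm, and the tips reach further forward when closed. Now to locate the new blocks with the wrist camera and restock.

```bash
cat >> h.py <<'E'
def newblk(w,seed,z=.041):
    f=cv2.GaussianBlur(w["frame"],(3,3),0).copy(); m=np.zeros((f.shape[0]+2,f.shape[1]+2),np.uint8)
    cv2.floodFill(f,m,tuple(int(v) for v in seed),0,(14,)*3,(14,)*3,cv2.FLOODFILL_FIXED_RANGE|(255<<8)|cv2.FLOODFILL_MASK_ONLY)
    c=max(blobs(m[1:-1,1:-1]>0),key=cv2.contourArea)
    P=onz(w,c.reshape(-1,2),z)
    (x,y),(a,b),t=cv2.minAreaRect((P[:,:2]*1000).astype(np.float32))
    if a<b: a,b,t=b,a,t+90
    return x/1000,y/1000,np.deg2rad((t+90)%180-90),a,b
E
python3 - <<'E'
from h import *
lift(.3)
bot.reach([.35,.15,.35],best([.35,.15,.35],down(1.57)))
w=shot("wrist"); save(w,"w2.png")
for s in proj(w,[[.437,.165,.041],[.567,.07,.041]]):
    print(s,np.round(newblk(w,s),4))
E
```

```text
[315.3582633  130.32679988] [ 0.4362  0.1694  0.3358 57.5763 38.135 ]
[403.08308099 198.73678256] [ 0.5671  0.0755  0.1272 55.9111 39.09  ]
```

```bash
cat >> h.py <<'E'
def restock(x,y,yaw,s):
    p=np.array([x,y,.040]); q=best(p,down(yaw)); hand.move_gripper(.07,60)
    bot.reach([x,y,.15],q); bot.servo_line(p.tolist(),velocity=.12); hand.move_gripper(0,60); st("grip")
    lift(.2); o=st("up")
    if o["gripper_width"]<.03: return False
    q=best(tp(s,.05),QT); bot.reach(tp(s,.12).tolist(),q); o=st("over")
    if o["gripper_width"]<.03: return False
    bot.servo_line(tp(s,.0455,.0003).tolist(),velocity=.08); st("in"); hand.move_gripper(.058,60); bot.servo_line(tp(s,.12).tolist(),velocity=.15); st("free")
    return True
E
python3 - <<'E'
from h import *
ok=restock(.4364,.167,.33,.112)
lift(.3); bot.reach([.35,.15,.35],best([.35,.15,.35],down(1.57)))
w=shot("wrist"); d=shot("top"); s=shot("scene"); print(ok,pan(d))
o=np.zeros((480,800,3),np.uint8)
o[:,:400]=cv2.resize(s["frame"][185:305,310:410,::-1],(400,480)); o[:300,400:]=cv2.resize(w["frame"][:,:,::-1],(400,300)); o[300:,400:]=cv2.resize(d["frame"][110:230,150:380,::-1],(400,180))
cv2.imwrite("pics/after1.png",o)
E
```

```text
grip t62.0 [0.4369 0.1672 0.0407] w0.0385 g60.1 F [-0.7 -0.   5.7]
up t62.7 [0.4364 0.167  0.1996] w0.0383 g60.3 F [ 0.  -0.3 -1.6]
over t63.6 [0.4414 0.3273 0.1605] w0.0385 g60.3 F [-0.1  0.1 -1.2]
in t64.7 [0.462  0.3298 0.092 ] w0.0389 g92.0 F [-10.1  -1.7  33.1]
free t65.7 [0.4419 0.328  0.1615] w0.0578 g0.0 F [ 0.3  0.1 -0.3]
True (array([ 0.58362027, -0.33565011]), array([ 0.58359734, -0.33600648,  0.08991317]), np.float64(0.3043295474283995), array([ 0.42733016, -0.38473872]), np.int64(66), np.float64(0.18715854300348284))
```

View pics/after1.png

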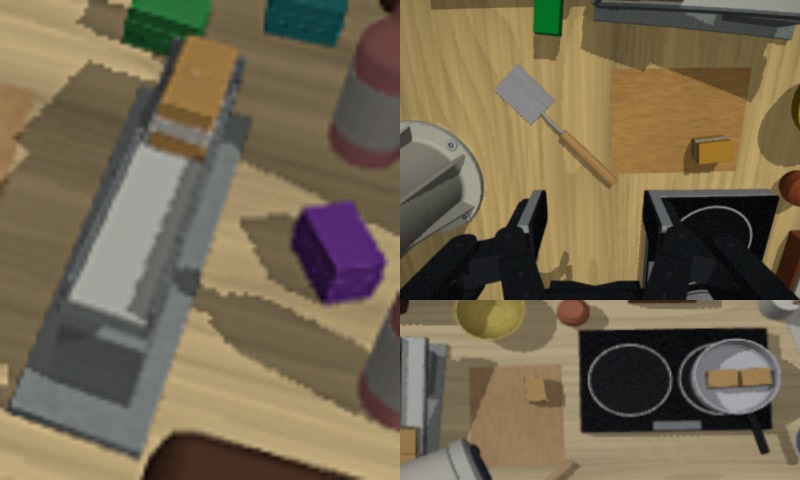

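The first new block sits behind old3 in the lane. The pan was knocked about 20 mm to the right, so I'll re-centre it after the second block.

```bash
sed -i 's/tp(s,.0455,.0003)/tp(s,.0485,.0003)/' h.py; python3 - <<'E'
from h import *
ok=restock(.567,.073,.13,.175); print(ok)
lift(.3); bot.reach([.3,-.1,.38],best([.3,-.1,.38],down(.8)))
d=shot("top"); s=shot("scene"); print(pan(d))
p,t,q=drag(np.array([.5862,-.319])); bot.dwell(.2); hand.move_gripper(.045,60); lift(.2); bot.reach([.3,-.35,.4],best([.3,-.35,.4],down(.3)))
d=shot("top"); s=shot("scene"); print(pan(d)); st()
o=np.zeros((600,800,3),np.uint8)
o[:480,:400]=cv2.resize(s["frame"][185:305,310:410,::-1],(400,480)); o[:400,400:]=cv2.resize(d["frame"][110:240,250:380,::-1],(400,400))
cv2.imwrite("pics/after2.png",o)
E
```

```text
grip t70.4 [0.5676 0.073  0.0408] w0.0383 g60.7 F [-1.2 -0.6  6.4]
up t71.0 [0.567  0.0729 0.1996] w0.0389 g60.3 F [ 0.4  0.8 -1.5]
over t73.0 [0.5029 0.3234 0.177 ] w0.0389 g60.3 F [-0.   0.6 -0.9]
in t74.0 [0.5221 0.3252 0.1101] w0.0383 g83.1 F [-7.4 -1.1 23.9]
free t75.0 [0.5028 0.3236 0.1771] w0.0580 g0.0 F [-0.3 -0.2 -1.3]
True
(array([ 0.58347647, -0.33555807]), array([ 0.58360038, -0.33590559,  0.08968056]), np.float64(0.30512914606016595), array([ 0.42733016, -0.38473872]), np.int64(66), np.float64(0.1870512109634498))
pan [ 0.58347492 -0.33552657] [ 0.58355669 -0.33587516  0.08970935] 0.3053155307228105 66 0.18706003881171324
gripped t80.5 [ 0.4503 -0.378   0.0839] w0.0172 g59.3 F [-0.4  0.2  5. ]
dragged t80.8 [ 0.4535 -0.3613  0.0838] w0.0167 g59.2 F [0.9 0.2 5.8]
(array([ 0.58606498, -0.32007413]), array([ 0.58592083, -0.32013541,  0.09056147]), np.float64(0.31012091078074183), array([ 0.43003851, -0.3700745 ]), np.int64(58), np.float64(0.18652233502926757))
 t83.0 [ 0.3004 -0.3498  0.3982] w0.0449 g0.0 F [ 0.3 -0.5 -0.2]
```

View pics/after2.png

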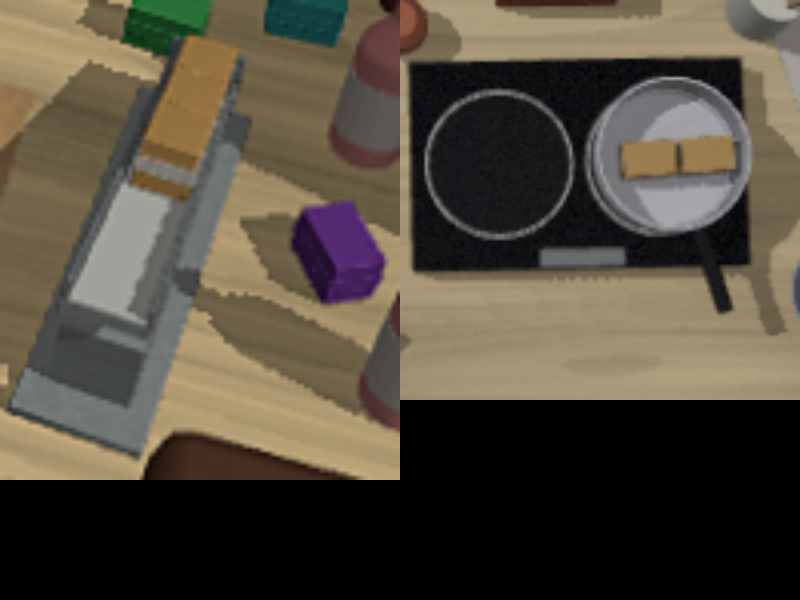

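The lane now holds three blocks in one row against the stop, and the loaded pan is back on the hot place, about 2 mm off centre. Handing in.

```bash
python3 -c "
from h import *
print(hand_in())"
```

```text
the job is handed in; nothing more can be done
None
```

I handed the job in at about 83 s of the 210 s: old1 and old2 are in the pan, which is back within about 2 mm of the hot place's centre after I re-centred it from a knock. Both new blocks are in the lane behind old3 in one row; the grips on old1 and old2 pressed the fingertips against the lane rails, up to about 43 N at the wrist.

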